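# Blow off a microplate with the two-stage air gun

## Robot

A 7-joint arm with a two-finger parallel gripper is mounted at the origin on a cart in front of the work surface, level with it; the furniture and walls round the work are solid. World frame = base frame: x ahead of the robot, y to its left, z up, the work surface at z = 0. Lengths are in m, angles in degrees, forces in N, time in s.
With the tool pointing down it reaches from about 0.425 to 0.875 m from the base axis. Payload 4.7 kg.
Tool frame: the origin (TCP) lies at the very end of the fingers, on their centre line; the grasp point (between the pads) lies 19 mm behind it; z points along the fingers, y is the line along which they close (so a half turn about z gives the same grasp; the last joint's range is limited). The gripper opens to 87 mm and grips with 3 to 60 N. Pads are 19 mm wide; open, the fingers measure 117 mm over their backs; the gripper's body (75 mm by 190 mm) begins 51 mm behind the grasp point.
Start: joints at [-63.077, 18.392, -4.016, 83.108, 1.295, 78.541, -3.26], TCP at [0.286, 0.584, 0.223] pointing down, gripper open.
Joint ranges: [-163.93, 163.93], [-17.29, 119.83], [-79.2, 71.16], [3.27, 140.29], [-89.18, 269.18], [5.43, 117.66], [-154.24, 154.24]. Speed limits (degrees/s): [147.25, 147.25, 180, 180, 180, 180, 180].

## Interface

Orientations are given as [roll, pitch, yaw] about the fixed x, y, z axes, in that order (R = Rz(yaw) Ry(pitch) Rx(roll)).
In Python, from cell import get_obs, read_camera, sign_off, silhouettes gives the robot as it stands.
- The arm moves only by the tool play_rows, never from a script. Its argument "steps" is a list that holds one entry, the list of rows, each a list of 7 numbers: the shift along the tool's x, y, z in m, then the turn, a rotation vector about the tool's x, y, z in rad, then the finger opening in m, from 0 to 0.087. A call has 1 to 12 rows; each row shifts and turns the commanded pose from where the row before left it, along the tool's axes as they then stand; what a row does not reach is not made up. A row lasts 1/10 s, in which the tool goes at most 50 mm and 8.59 degrees, less where a joint would pass 70% of its speed; a pose out of reach is approached as far as the arm can. A call is refused whole if a number of a shift passes 0.05 or a number of a turn 0.15, either way. A call with a gripper value outside its range is refused whole. The fingers move at their own pace and stop on an object; "force" is the grip in N (left out, the last holds). Time passes only in rows, so rows that do not move let the fingers close. It gives the time, the measured TCP pose, the force, the opening and the grip force at its end, in the units of the state.
- get_obs(): the state, without advancing time (a new reading comes with each control period).
- read_camera(name): name is "side" or "top"; returns a dict with "frame" (420x560x3 uint8, red, green, blue), "intrinsics" (3x3 intrinsics, pixels), "k1" (the pictures are not rectified: a ray, as slopes to the right and down, at radius r is drawn at 1 + k1 r^2 times it, then the intrinsics apply), "view" (4x4, takes a point from world to camera coordinates). Camera axes: x right, y up, looking along -z (the intrinsics and any distortion apply to the point x, -y, -z); pixel columns grow to the right and rows downward; lengths in m; the calibration is good to about 2 mm. A picture is of the moment at which its call begins. There is no depth.
- sign_off(): hands the job in; it is judged then, once.
Trained networks look in the newest picture that a camera, given by its name, has taken for a name from the list of things; names that differ only in an ending like _2 or _b are one class to them, and where a whole thing is asked for, a point or a joint stands for the part that bears it (a point fixed in the world has none). Each returns a list of dicts, best first, with "p" (0 to 1); they miss things now and then, are a little off and sometimes report something else, mostly with a low value. They report only what shows in the picture. A call takes as long as a camera call.
- silhouettes(camera, name): "pixels" (420x560 bool, what is visible of it) and "extent" ([left, top, right, bottom] in pixels, round what is visible of it).
The state is a dict: "time_s": time; "qpos": joint angles; "joint_velocities": joint speeds; "effort": joint torques, N m; "tool_pos": TCP position; "tool_rot": TCP orientation; "force": force on the tool from outside, world axes, zero at the start; "wrist_torque": the same for the moment, N m; "grip_width": finger opening in m; "grasp_force": force on a finger pad.
Only numpy, scipy, OpenCV 4.12 (cv2) and the standard library are available. Lean on these libraries where they do the work, as an engineer would, in place of code of your own. Each camera call takes 0.05 s, during which the arm holds its last target. There are 200 camera calls.

## Task

Take the white 96-position plate from the drying rack and stand it in the grey slot, open wells towards the air gun's nozzle: enter its lower long edge with the plate tipped towards the gun, straighten it back against both blue posts so that its top corners sit under the keepers, and let go. Then squeeze the orange trigger to its pressure point and hold it firmly there for a second (gentle air), squeeze on through to the full second stage and hold that for a second (full air), then let the trigger go. Leave the black plate and all else where it stands.

Things in the scene. Friction and masses are not known exactly. Their poses are not given: they have to be found in the camera images.
- white_plate: White 96-position plate, 85 x 128 x 14 mm, 50 g. Origin: centre of its flat underside; x along the 85 mm side, y along the 128 mm side, z (14 mm thick) out of the side with open wells. It starts standing on a long edge in a slot of the white rack, x up, wells to the gun side, held loosely; slot floor 8 mm, slot walls 31 mm above the bench.
- plate_wells (a point): Point on the white plate at the centre of its well side, 15 mm from the plate's origin along its z.
- black_plate: Black 96-position plate of the same size and axes, standing in the other slot of the same rack, 70 mm from the white one. Stays where it is.
- rack: White plastic drying rack, fixed, 110 x 128 mm, 31 mm high; origin at the centre of its underside. Its two slots run along its x axis, 35 mm either side of the origin in y; which plate is in which slot varies.
- cradle: Grey slot with two blue posts, fixed. Its frame leans back 0.10 rad: z up along the posts, y to the rear (away from the gun), x along the slot. Origin: mid-slot, on the slot floor (24 mm over the bench), in the plane of the posts' front faces. A plate fully home stands on the slot floor, underside flat on both posts: plate origin at x 0, y 0, z 43 mm, plate z along -y, plate x along z.
- gun: Bench-mounted two-stage air gun, fixed. Origin on the bench under the grip; z up, y along the nozzle (to the cradle; tip at y 106, z 62 mm). Blue barrel, radius 17 mm, along y at z 62 mm; on it stands the blue upright grip, 30 mm wide in x, y -18 to +16 mm, top at z 176 mm. Free room behind the grip and before the trigger above z 80 mm.
- trigger: Orange trigger pad before the grip, 24 mm wide, 56 mm high (z 109 to 165 mm on the gun). Origin: centre of its front face, at rest at y +40 mm of the gun, 58 mm from the grip's back. Slides along the gun's -y, springs back. First stage: 1 to 3 N over 5 to 11 mm, different each start. Then the pressure point: a firm stop; hold it there with 5 to 13 N of finger force. See point trigger_pad.
- valve (a joint): Travel (m) of the valve hidden in the grip that the trigger meets at its pressure point: 0 at rest, in the first stage and on the pressure point; grows in the second stage to 0.007, fully squeezed. Springs back to 0.
- jar: Clear jar with a yellow cap, 47 mm wide, 80 mm high, a bystander; origin at the centre of its underside.
- timer: Digital timer, 62 x 68 x 24 mm, a bystander; origin at the centre of its underside.
- slot_lip (a point): Top of the slot's low front lip, on its inner face, mid-length: y -22 mm, z +9 mm in the cradle frame. The slot is the 22 mm between lip and posts, 134 mm long, open at the ends. The plate must enter tipped 0.28 to 0.4 rad (top towards the gun, from the cradle's z), sliding down along its own plane, lower edge just behind the lip; upright, or straight down, the keepers bar it.
- keeper_near (a point): Front end of the keeper on the robot-side post, on its underside: x -53 mm, y -22 mm, z 90 mm in the cradle frame. The keeper reaches from the post over the slot to here; 18 mm wide, 8 mm thick. The post behind is as wide, 98 mm high. Between the posts it is open behind, with room for a finger.
- keeper_far (a point): Front end of the keeper on the far post, on its underside: x +53 mm, y -22 mm, z 90 mm in the cradle frame. The keeper reaches from the post over the slot to here; 18 mm wide, 8 mm thick. The post behind is as wide, 98 mm high. Between the posts it is open behind, with room for a finger.
- trigger_pad (a point): Same point as the trigger's origin: centre of the pad's front face. Above about 14 N the trigger gives way at the pressure point into the second stage, 7 mm more to a hard stop, reached with 18 N or more. Best squeezed against the back of the grip, one finger each side, from above.
- tips: Red tip rack with clear lid, 122 x 85 x 110 mm, a bystander; origin at the centre of its underside.
- bottle: Clear bottle with white cap, 70 mm wide, 169 mm high, a bystander; origin at the centre of its underside.

How it is judged:
By the outcome, as a careful person would: the job done as asked, in the order asked, and still so for the second after the job is handed in, with the robot touching nothing.
It also fails if it takes over 61 s, if anything falls off the work surface, if the arm or the gripper's body presses on something with over 40 N, if the wrist force passes 120 N, or if a joint passes its speed limit or range.

## Working session

There is one attempt and no reset: what is moved stays moved. The work goes in short steps, Python scripts to look and compute and a tool call to move; the robot and the scene stay as the last step left them, time stands still between calls to the robot, and variables do not carry over. Pictures are saved under pics/ and viewed, at most 11 in all, crops included, and the job is handed in when it is done.

Besides the shell and the picture viewer there is one more tool, called after ">>>" as name([rows], argument=value, ...), one row to a line, values as JSON. play_rows: Moves the arm, as the interface text tells. Its arguments: {"type":"object","properties":{"steps":{"type":"array","items":{"type":"array","items":{"type":"array","items":{"type":"number"}}}},"force":{"type":"number"}},"required":["steps"]}

```bash
ls; mkdir -p pics
cat > h.py <<'E'
import numpy as np, cv2
from cell import *
from scipy.spatial.transform import Rotation as R
E
python3 - <<'E'
from h import *
o=get_obs(); print(o)
for c in ("side","top"):
    d=read_camera(c); cv2.imwrite(f"pics/{c}0.png",d["frame"][:,:,::-1])
    print(c,d["intrinsics"],d["k1"],d["view"])
    np.savez(f"{c}.npz",K=d["intrinsics"],k1=d["k1"],V=d["view"])
    for n in ["white_plate","black_plate","rack","cradle","gun","trigger","jar","timer","tips","bottle"]:
        s=silhouettes(c,n)
        print(n,[(round(x["p"],2),[int(v) for v in x["extent"]],int(x["pixels"].sum())) for x in s[:2]])
E
```

```text
pics
{'time_s': 0.0, 'qpos': array([-63.07720383,  18.44017738,  -4.01572834,  83.17535458,
         1.29553776,  78.54011749,  -3.25979498]), 'joint_velocities': array([ 0.07330194, -0.0419782 , -0.00742022, -0.0929607 ,  0.18463257,
       -0.01222498, -0.005906  ]), 'effort': array([ 2.95278733e-05, -4.91289318e+01, -4.03697211e-01, -3.12529886e+01,
       -6.39509107e-02,  4.36582498e-02,  1.52263888e-04]), 'tool_pos': array([0.28591538, 0.58312259, 0.22144491]), 'tool_rot': array([-1.79889625e+02,  6.19641825e-03,  1.53887469e+02]), 'force': array([-0.77442567,  0.22977424, -0.31158972]), 'wrist_torque': array([ 0.01904224, -0.0087398 ,  0.00057147]), 'grasp_force': 0.0, 'grip_width': 0.08699474266647314}
side [[522.02677345   0.         286.64350298]
 [  0.         522.02677345 207.731613  ]
 [  0.           0.           1.        ]] -0.07905870761592428 [[ 9.42353809e-01 -3.34614645e-01 -1.52866504e-03 -5.27606687e-01]
 [ 1.59915882e-01  4.46338541e-01  8.80459436e-01 -1.72533462e-01]
 [-2.93932320e-01 -8.29948761e-01  4.74119020e-01 -1.63499686e+00]
 [ 0.00000000e+00  0.00000
[... 767 characters left out ...]
4  0.17035573 -0.53256337]
 [-0.17059908 -0.01750583  0.98518501 -1.31023915]
 [ 0.          0.          0.          1.        ]]
white_plate []
black_plate [(0.84, [180, 199, 189, 234], 380)]
rack [(0.62, [190, 202, 216, 237], 528)]
cradle [(0.97, [265, 200, 286, 244], 660), (0.39, [201, 206, 205, 239], 269)]
gun [(0.71, [325, 210, 369, 236], 941), (0.54, [266, 200, 286, 244], 632)]
trigger [(0.69, [191, 206, 215, 238], 540), (0.6, [340, 217, 350, 216], 43)]
jar [(0.75, [198, 205, 209, 242], 329), (0.51, [348, 166, 365, 184], 226)]
timer [(0.67, [395, 228, 416, 245], 324)]
tips [(0.88, [429, 191, 463, 228], 1183)]
bottle [(0.74, [268, 200, 287, 243], 644), (0.71, [109, 216, 145, 239], 673)]
```

Run:
```python
import cv2
a=cv2.imread("pics/side0.png"); cv2.imwrite("pics/s1.png",cv2.resize(a[120:390,190:390],None,fx=2.95,fy=2.2*0+2.2,interpolation=cv2.INTER_CUBIC) if 0 else cv2.resize(a[130:330,190:400],None,fx=3,fy=3,interpolation=cv2.INTER_CUBIC))
b=cv2.imread("pics/top0.png"); cv2.imwrite("pics/t1.png",cv2.resize(b[150:270,160:430],None,fx=2.9,fy=2.9,interpolation=cv2.INTER_CUBIC))
```

```text
(no output)
```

View pics/s1.png

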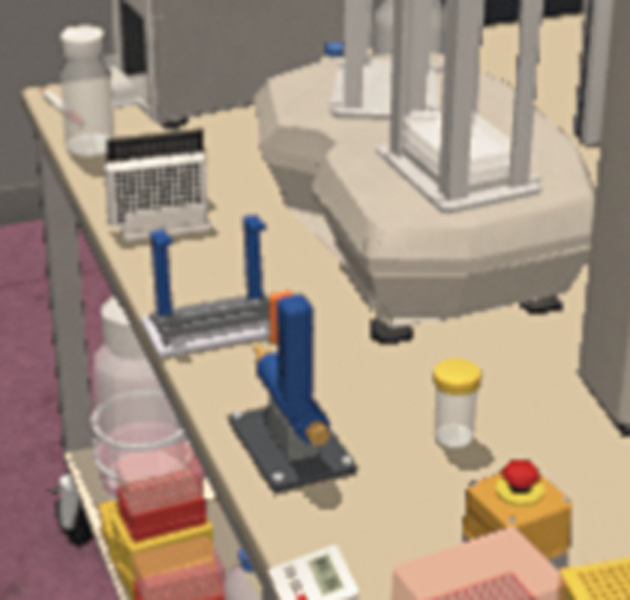

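View pics/t1.png

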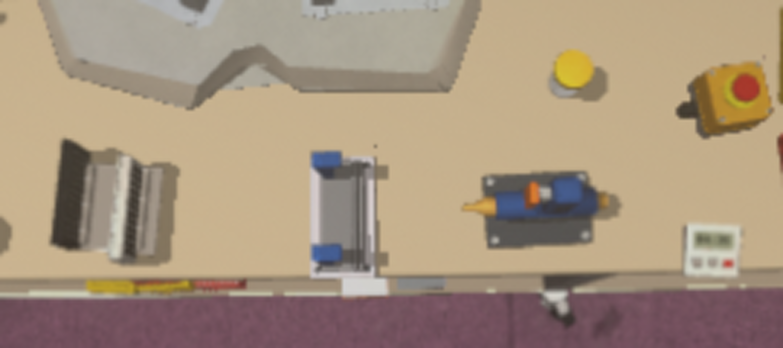

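Top view (crop scale 2.9, offset 160,150): the white plate is at about (122,205) and the black one at (70,195). The cradle's blue posts are at (326,159) and (326,253), and the gun grip is at (568,190) with the orange trigger at (535,192). The wells face right, towards the gun at -y. The next step is to fit poses with box models against colour masks.

```bash
cat >> h.py <<'E'
C={c:np.load(f"{c}.npz") for c in("side","top")}
def proj(c,P):
    P=np.atleast_2d(P); d=C[c]; q=P@d["V"][:3,:3].T+d["V"][:3,3]
    s=np.c_[q[:,0],-q[:,1]]/-q[:,2:]; s=s*(1+d["k1"]*(s**2).sum(1,keepdims=True))
    return s@d["K"][:2,:2].T+d["K"][:2,2]
def ray(c,uv):
    d=C[c]; s0=(np.array(uv,float)-d["K"][:2,2])/d["K"][0,0]; s=s0.copy()
    for _ in range(20): s=s0/(1+d["k1"]*(s@s))
    Rm=d["V"][:3,:3]; return -Rm.T@d["V"][:3,3], Rm.T@np.array([s[0],-s[1],-1])
def onz(c,uv,z):
    o,r=ray(c,uv); return o+r*(z-o[2])/r[2]
def box(lo,hi): return np.array([[a,b,e] for a in(lo[0],hi[0]) for b in(lo[1],hi[1]) for e in(lo[2],hi[2])])
S=4
def render(c,hulls):
    m=np.zeros((420*S,560*S),np.uint8)
    for h in hulls:
        p=((proj(c,h)+.5)*S-.5); cv2.fillConvexPoly(m,cv2.convexHull(np.round(p).astype(np.int32)),255)
    return cv2.resize(m,(560,420),interpolation=cv2.INTER_AREA)/255.
E
cat > fit.py <<'E'
from h import *
from scipy.optimize import minimize
F={c:cv2.imread(f"pics/{c}0.png") for c in C}
H={c:cv2.cvtColor(F[c],cv2.COLOR_BGR2HSV) for c in C}
def mask(c,lo,hi,x0,y0,x1,y1):
    m=cv2.inRange(H[c],lo,hi)/255.; z=np.zeros_like(m); z[y0:y1,x0:x1]=m[y0:y1,x0:x1]; return z
def pose(p,tilt=0): return R.from_euler("z",p[2]).as_matrix()@R.from_euler("x",-tilt).as_matrix(), np.array([p[0],p[1],0])
def fit(name,boxes,tilt,z0,masks,p0):
    def cost(p):
        Rm,t=pose(p,tilt); t=t+[0,0,z0]
        return sum(np.abs(render(c,[b@Rm.T+t for b in boxes])-masks[c]).sum()/masks[c].sum() for c in masks)
    best=None
    for dy in(-.15,.15):
        sim=np.array([p0]+[np.array(p0)+d for d in([.012,0,0],[0,.012,0],[0,0,dy])])
        r=minimize(cost,p0,method="Nelder-Mead",options=dict(initial_simplex=sim,xatol=1e-4,fatol=1e-4))
        if best is None or r.fun<best.fun: best=r
    print(name,best.x.round(4),round(best.fun,3),{c:int(masks[c].sum()) for c in masks}); return best.x
B=((100,80,40),(130,255,255))
cm={"top":mask("top",*B,262,195,292,250),"side":mask("side",*B,238,198,281,245)}
gm={"top":mask("top",*B,325,205,370,240),"side":mask("side",*B,274,226,302,282)}
c0=onz("top",(272,221),.12); g0=onz("top",(355,216),.17); print(c0,g0)
posts=[b for s in(-.053,.053) for b in(box((s-.009,0,0),(s+.009,.011,.098)),box((s-.009,-.022,.09),(s+.009,.011,.098)))]
cr=fit("cradle",posts,.10,.024,cm,[c0[0],c0[1]-.0,0.])
cyl=np.array([[.017*np.cos(a),y,.062+.017*np.sin(a)] for a in np.arange(0,6.3,.4) for y in(-.05,.075)])
gu=fit("gun",[box((-.015,-.018,.062),(.015,.016,.176)),cyl],0,0,gm,[g0[0],g0[1],0.])
print("gun only blue extents ok")
# orange trigger
tm={c:mask(c,(4,150,120),(14,255,255),*r) for c,r in dict(top=(335,205,356,225),side=(276,222,292,246)).items()}
for c in tm:
    ys,xs=np.nonzero(tm[c]); print(c,"trigger px",xs.min(),xs.max(),ys.min(),ys.max(),len(xs))
for nm,m,P in(("c",cm,[(p,z) for p in(cr,) for z in(0,)]),):
    pass
def overlay(c,x0,y0,x1,y1,hulls,fn,f=8):
    a=cv2.resize(F[c][y0:y1,x0:x1],None,fx=f,fy=f,interpolation=cv2.INTER_CUBIC)
    for h,col in hulls:
        p=((proj(c,h)+.5-[x0,y0])*f-.5); cv2.polylines(a,[cv2.convexHull(np.round(p).astype(np.int32))],True,col,1)
    return a
hs=[]
Rm,t=pose(cr,.1); hs+=[(b@Rm.T+t+[0,0,.024],(0,255,255)) for b in posts]
Rm,t=pose(gu); hs+=[(b@Rm.T+t,(0,255,0)) for b in(box((-.015,-.018,.062),(.015,.016,.176)),cyl,box((-.012,.034,.109),(.012,.04,.165)))]
# rack guess: white plate top edge in top view
r0=onz("top",(202,221),.093); print("plate guess",r0)
for c,w,fn in(("top",(175,190,275,250),"o1"),("top",(260,190,380,250),"o2"),("side",(215,165,310,290),"o3")):
    cv2.imwrite(f"pics/{fn}.png",overlay(c,*w,hs,fn,{"o1":8,"o2":6,"o3":4.7}[fn]))
E
python3 fit.py
python3 - <<'E'
import cv2,numpy as np
a,b,c=[cv2.imread(f"pics/o{i}.png") for i in(1,2,3)]
a=cv2.resize(a,None,fx=.0+.4375*1,fy=.4375); 
print(a.shape,b.shape,c.shape)
m=np.zeros((590,800,3),np.uint8)
m[:c.shape[0],:c.shape[1]]=c[:590]
b=cv2.resize(b,(350,175)); m[:175,449:799]=b
m[180:180+a.shape[0],449:449+a.shape[1]]=a[:, :351]
cv2.imwrite("pics/m1.png",m)
E
```

```text
[ 0.45786379 -0.00222098  0.12      ] [ 0.46369354 -0.26634926  0.17      ]
cradle [ 0.4599 -0.0074 -0.0184] 1.351 {'top': 91, 'side': 224}
gun [ 0.467  -0.2628 -0.0081] 1.679 {'top': 189, 'side': 560}
gun only blue extents ok
top trigger px 341 345 213 220 28
side trigger px 280 285 227 243 32
plate guess [0.46422662 0.23561679 0.093     ]
(210, 350, 3) (360, 720, 3) (588, 446, 3)
```

View pics/m1.png

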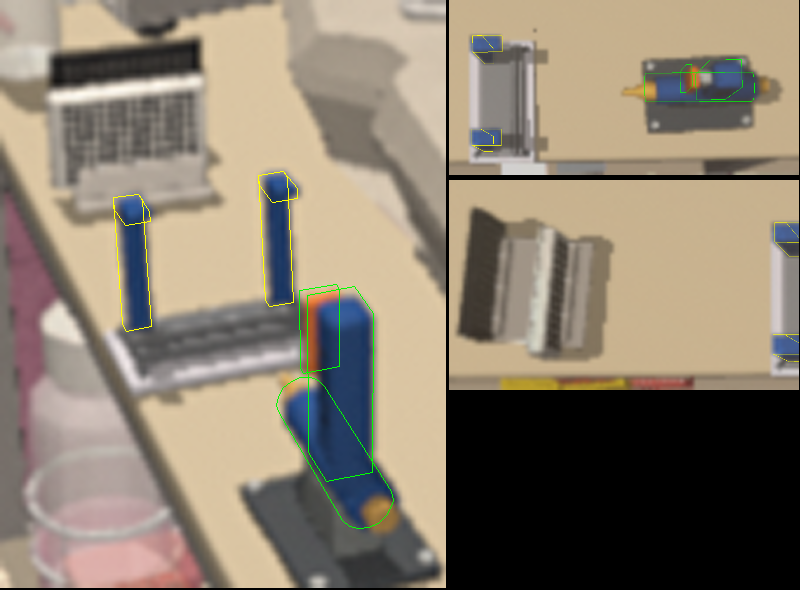

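The cradle overlay fits in both views, with the posts under the yellow boxes. The gun model is off by about 3 px because of a poor barrel mask. I'll enlarge the gun and the plate without overlays and use keypoints.

Run:
```python
import cv2,numpy as np
T=cv2.imread("pics/top0.png");Sd=cv2.imread("pics/side0.png")
z=lambda a,x0,y0,w,h,f:cv2.resize(a[y0:y0+h,x0:x0+w],None,fx=f,fy=f,interpolation=cv2.INTER_CUBIC)
m=np.zeros((600,800,3),np.uint8)
def put(i,x,y): m[y:y+i.shape[0],x:x+i.shape[1]]=i
put(z(T,322,203,50,36,8),0,0)      # gun top
put(z(T,190,198,36,44,7),0,290)    # plate top
put(z(Sd,270,223,34,62,6),410,0)   # gun side
put(z(Sd,220,170,48,50,8),410,0) if 0 else put(z(Sd,222,168,44,50,4.5),260,290) if 0 else put(z(Sd,220,172,44,44,4.5),460,380)
put(z(T,260,195,30,54,5),640,0)  #cradle top
cv2.imwrite("pics/m2.png",m)
```

```text
(no output)
```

View pics/m2.png

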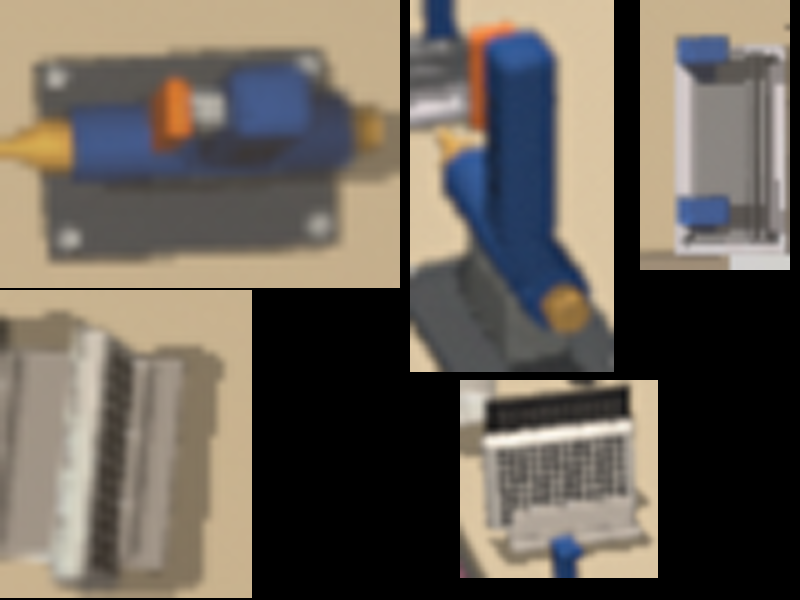

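```bash
cat > fit2.py <<'E'
from h import *
from scipy.optimize import least_squares
tp=lambda x,y,f,ox,oy,X,Y:((x-X)/f+ox-.5+.5/f,(y-Y)/f+oy-.5+.5/f)
gt=lambda x,y:tp(x,y,8,322,203,0,0); pt=lambda x,y:tp(x,y,7,190,198,0,290)
gs=lambda x,y:tp(x,y,6,270,223,410,0); ps=lambda x,y:tp(x,y,4.5,220,172,460,380)
ct=lambda x,y:tp(x,y,5,260,195,640,0)
print("cams",ray("top",(280,200))[0].round(3),ray("side",(280,200))[0].round(3))
G=lambda p,P:R.from_euler("z",p[2]).apply(P)+[p[0],p[1],0]
bx=box((-.015,-.018,.09),(.015,.016,.176))
def res(p):
    r=[proj("top",G(p,[0,-.001,.176]))[0]-gt(270,100),proj("top",G(p,[0,.04,.165]))[0]-gt(172,108),proj("top",G(p,[0,.04,.109]))[0]-gt(153,122)]
    b=proj("side",G(p,bx)); r+=[[(b[:,0].min()+b[:,0].max())/2-(gs(487,0)[0]+gs(553,0)[0])/2, b[:,1].min()-gs(0,33)[1]+1]]
    a=proj("top",G(p,[[0,.09,.062],[0,-.05,.062]])); l=(a[0]-a[1]); r+=[[5*(l[1]/l[0]-(150-128)/(0-380))]]
    # barrel axis passes through (200,137) rows
    t=(gt(200,140)[0]-a[1][0])/l[0]; r+=[[a[1][1]+t*l[1]-gt(200,140)[1]]]
    return np.concatenate([np.ravel(x) for x in r])
s=least_squares(res,[.46,-.26,.05]); print("gun",s.x.round(4),s.fun.round(2))
a=onz("top",pt(92,326),.093);b=onz("top",pt(69,584),.093); print("plate ends",a.round(4),b.round(4),np.linalg.norm(a-b),"yaw",np.arctan2((a-b)[1],(a-b)[0]))
m=(a+b)/2; print("mid",m, "side proj",proj("side",[m,a,b]).round(1),"obs",ps(559,432),ps(632,426),ps(485,440))
# cradle: keeper/post top rects in top view, z=.024+.098*cos.1
zt=.024+.098*np.cos(.1)
n=onz("top",ct(703,210),zt);f=onz("top",ct(702,49),zt);print("caps",n.round(4),f.round(4),"d",np.linalg.norm(n-f),"yaw",-np.arctan2((f-n)[1],(f-n)[0])*-1)
e=[onz("top",ct(x,210),zt)[1].round(4) for x in(678,729)];print("near cap y range",e)
cr=[.4599,-.0074,-.0184]
print("model cap centre",R.from_euler("z",cr[2]).apply(R.from_euler("x",-.1).apply([0,-.0055,.098]))+[cr[0],cr[1],.024])
E
python3 fit2.py
```

```text
cams [ 0.301 -0.063  1.381] [ 0.044 -1.457  0.926]
gun [ 0.4665 -0.2685  0.0259] [ 0.95 -0.22 -0.28 -0.21 -0.12  0.35 -0.56 -0.65  0.08 -0.43]
plate ends [0.5268 0.2346 0.093 ] [0.4016 0.243  0.093 ] 0.12546592839408705 yaw -0.06652651409211804
mid [0.46423474 0.23881264 0.093     ] side proj [[240.5 183.3]
 [257.1 181.3]
 [223.7 185.3]] obs (241.61111111111111, 183.16666666666666) (257.8333333333333, 181.83333333333334) (225.16666666666666, 184.94444444444446)
caps [ 0.4066 -0.0026  0.1215] [ 0.5128 -0.0027  0.1215] d 0.10622478673045964 yaw -0.000460125894049829
near cap y range [np.float64(0.0137), np.float64(-0.0195)]
model cap centre [ 0.45997932 -0.00308958  0.12205949]
```

>>> play_rows([
  [[0,0,0,0,0,-0.13,0.06],[0,0,0,0,0,-0.13,0.06],[0,0,0,0,0,-0.129,0.06],[-0.0225,-0.0368,0,0,0,0,0.06],[-0.0225,-0.0368,0,0,0,0,0.06],[-0.0225,-0.0368,0,0,0,0,0.06],[-0.0225,-0.0368,0,0,0,0,0.06],[-0.0225,-0.0368,0,0,0,0,0.06],[-0.0225,-0.0368,0,0,0,0,0.06],[-0.0225,-0.0368,0,0,0,0,0.06],[-0.0225,-0.0368,0,0,0,0,0.06],[-0.0225,-0.0368,0,0,0,0,0.06]],
], force=20)

```text
time_s: 2.3
tool_pos: [0.4667, 0.2381, 0.2229]
tool_rot: [180.0, 0.0, 176.2]
force: [-0.4, -0.2, 0.2]
grip_width: 0.0601
grasp_force: 0.0
```

```bash
cat >> h.py <<'E'
def go(pos,Rt):
    o=get_obs(); R0=R.from_euler("xyz",o["tool_rot"],degrees=True)
    d=R0.inv().apply(np.array(pos)-o["tool_pos"]); w=(R0.inv()*Rt).as_rotvec()
    print("t",round(o["time_s"],2),"pos",o["tool_pos"].round(4),o["tool_rot"].round(2),"F",o["force"].round(1),"grip",o["grip_width"].round(4),round(float(o["grasp_force"]),1))
    print("shift",d.round(4),"norm",np.linalg.norm(d).round(4),"rv",w.round(4))
E
python3 - <<'E'
from h import *
go([.465,.2388,.12],R.from_euler("xyz",[180,0,176.2],degrees=True))
E
```

```text
Traceback (most recent call last):
  File "h.py", line 25, in go
    print("t",round(o["time_s"],2),"pos",o["tool_pos"].round(4),o["tool_rot"].round(2),"F",o["force"].round(1),"grip",o["grip_width"].round(4),round(float(o["grasp_force"]),1))
                                                                                                                      ^^^^^^^^^^^^^^^^^^^^^
AttributeError: 'float' object has no attribute 'round'
```

>>> play_rows([
  [[0,0,0.04,0,0,0,0.06],[0,0,0.04,0,0,0,0.06],[0,0,0.04,0,0,0,0.06],[0,0,0.03,0,0,0,0.05],[0,0,0.012,0,0,0,0.04],[0,0,0,0,0,0,0.025]],
])

```text
time_s: 2.9
tool_pos: [0.4651, 0.2391, 0.0593]
tool_rot: [-179.9, -0.1, 176.2]
force: [-0.3, -0.1, 0.7]
grip_width: 0.0435
grasp_force: 0.0
```

```bash
sed -i 's/o\["grip_width"\].round(4)/round(o["grip_width"],4)/' h.py
python3 - <<'E'
from h import *
go([.465,.2388,.061],R.from_euler("xyz",[180,0,176.2],degrees=True))
fr=read_camera("top")["frame"][:,:,::-1]; fs=read_camera("side")["frame"][:,:,::-1]
m=np.hstack([cv2.resize(fr[185:260,165:245],None,fx=5,fy=5,interpolation=2),cv2.resize(fs[150:225,210:290],None,fx=5,fy=5,interpolation=2)])
cv2.imwrite("pics/g1.png",m)
E
```

```text
t 2.9 pos [0.4651 0.2391 0.0593] [-1.7989e+02 -1.4000e-01  1.7618e+02] F [-0.3 -0.1  0.7] grip 0.0435 0.0
shift [ 0.0001 -0.0003 -0.0017] norm 0.0018 rv [-0.0019 -0.0025 -0.0004]
```

View pics/g1.png

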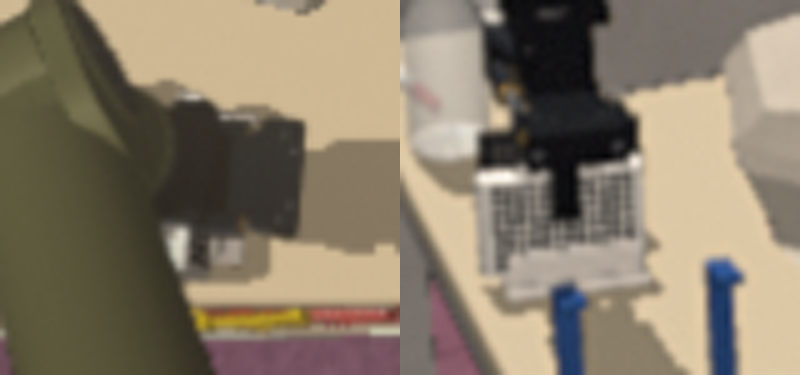

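The side view shows the front finger at about (567,190), centred on the plate that spans 478 to 640. I'll close the gripper now.

>>> play_rows([
  [[0,0,0,0,0,0,0.02],[0,0,0,0,0,0,0.012],[0,0,0,0,0,0,0.008],[0,0,0,0,0,0,0.006],[0,0,0,0,0,0,0.006],[0,0,0,0,0,0,0.006],[0,0,-0.005,0,0,0,0.006],[0,0,-0.02,0,0,0,0.006],[0,0,-0.03,0,0,0,0.006],[0,0,-0.04,0,0,0,0.006],[0,0,-0.04,0,0,0,0.006],[0,0,-0.015,0,0,0,0.006]],
], force=25)

```text
time_s: 4.2
tool_pos: [0.4677, 0.2406, 0.2147]
tool_rot: [179.8, 0.3, 176.2]
force: [-0.4, 1.1, 0.4]
grip_width: 0.0145
grasp_force: 25.0
```

Run:
```python
from h import *
go([.4598,0.02,.22],R.from_euler("xyz",[180,0,180],degrees=True))
fs=read_camera("side")["frame"][:,:,::-1]
s=silhouettes("side","white_plate"); print([(x["p"],x["extent"]) for x in s[:2]])
cv2.imwrite("pics/g2.png",cv2.resize(fs[110:220,200:310],None,fx=5,fy=5,interpolation=2))
```

```text
t 4.2 pos [0.4677 0.2406 0.2147] [179.79   0.29 176.17] F [-0.4  1.1  0.4] grip 0.0145 25.0
shift [-0.0069 -0.2206 -0.006 ] norm 0.2208 rv [ 0.0035  0.0051 -0.0669]
[(0.73, [224.7, 140.8, 258.5, 167.0])]
```

View pics/g2.png

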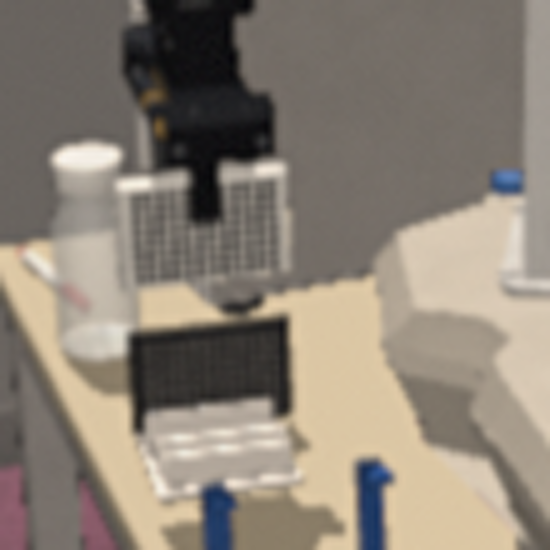

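The plate is held and lifted, and the black plate is still in the rack. Plate corners in the crop are about TL (118,183), TR (285,163), BL (133,285) and BR (290,268). I'll check the in-hand offsets and work out the insertion moves.

```bash
cat >> h.py <<'E'
CR=np.array([.4598,-.0074,.024]); CY=-.008
RC=R.from_euler("z",CY)*R.from_euler("x",-.1)   # cradle frame
HT=.0513   # TCP above plate bottom edge
DX=0.0     # plate centre offset from tcp along cradle x
def tcp_for(bottom_mid_yz,th):
    """bottom_mid_yz: cradle y,z of the centre of lower edge (mid thickness); th tip to gun. -> pos, rot"""
    up=np.array([0,-np.sin(th),np.cos(th)]); p=np.array([-DX,*bottom_mid_yz])+up*HT
    y=np.array([0,np.cos(th),np.sin(th)]); M=np.c_[[-1,0,0],y,-up]
    return RC.apply(p)+CR, RC*R.from_matrix(M)
def ins(th,slide=0.,lipgap=.0028,floor=.001):
    # front-bottom corner f on floor; front face passes z=9mm at y=-22mm+lipgap
    f=np.array([-.022+lipgap+.009*np.tan(th),floor]); n=np.array([-np.cos(th),-np.sin(th)]); u=np.array([-np.sin(th),np.cos(th)])
    return f-.007*n+slide*u
E
python3 - <<'E'
from h import *
o=get_obs(); Rt=R.from_euler("xyz",o["tool_rot"],degrees=True); 
loc=np.array([[s*.064,-.007,z] for z in(HT-.085,HT) for s in(1,-1)])  # tool x=-X
print("pred TL TR BL BR",((proj("side",Rt.apply(loc)+o["tool_pos"])-[200,110]+.5)*5).round(0).tolist())
print([round(float(v),4) for v in ins(.32)])
for nm,(p,r) in dict(above=tcp_for(ins(.32,.12),.32),inn=tcp_for(ins(.32),.32),home=tcp_for((-.007,.0005),0.)).items():
    print(nm,p.round(4),r.as_euler("xyz",degrees=True).round(2)); go(p,r)
E
```

```text
pred TL TR BL BR [[112.0, 186.0], [289.0, 167.0], [119.0, 297.0], [293.0, 276.0]]
[-0.0096, 0.0032]
above [ 0.4594 -0.054   0.1953] [167.39   0.   179.54]
t 4.3 pos [0.4673 0.2404 0.2128] [179.84   0.21 176.18] F [-0.2  0.1 -0.3] grip 0.0141 25.0
shift [-0.0118 -0.2943  0.0167] norm 0.295 rv [-0.2173  0.0102 -0.0581]
inn [ 0.4596 -0.0278  0.0782] [167.39   0.   179.54]
t 4.3 pos [0.4673 0.2404 0.2128] [179.84   0.21 176.18] F [-0.2  0.1 -0.3] grip 0.0141 25.0
shift [-0.0098 -0.2684  0.1339] norm 0.3001 rv [-0.2173  0.0102 -0.0581]
home [ 0.4598 -0.0092  0.0762] [-174.27    0.    179.54]
t 4.3 pos [0.4673 0.2404 0.2128] [179.84   0.21 176.18] F [-0.2  0.1 -0.3] grip 0.0141 25.0
shift [-0.0087 -0.2499  0.1359] norm 0.2846 rv [ 0.1026  0.0008 -0.0589]
```

>>> play_rows([
  [[-0.0015,-0.03,0,0,0,0,0.006],[-0.0017,-0.044,0,0,0,0,0.006],[-0.0017,-0.044,0,0,0,0,0.006],[-0.0017,-0.044,0,0,0,0,0.006],[-0.0017,-0.044,0,0,0,0,0.006],[-0.0017,-0.044,0,0,0,0,0.006],[-0.0018,-0.044,0,0,0,0,0.006],[0,0,0,-0.0725,0.0034,-0.0194,0.006],[0,0,0,-0.0725,0.0034,-0.0194,0.006],[0,0,0,-0.0725,0.0034,-0.0194,0.006],[0,0,0,0,0,0,0.006],[0,0,0,0,0,0,0.006]],
])

```text
time_s: 5.5
tool_pos: [0.4573, -0.0544, 0.2088]
tool_rot: [167.6, -0.4, 179.5]
force: [0.3, -0.7, -1.1]
grip_width: 0.0144
grasp_force: 25.0
```

Run:
```python
from h import *
for s in(.12,.03): go(*tcp_for(ins(.32,s),.32))
```

```text
t 5.5 pos [ 0.4573 -0.0544  0.2088] [167.61  -0.41 179.48] F [ 0.3 -0.7 -1.1] grip 0.0144 25.0
shift [-0.0022 -0.0025  0.0132] norm 0.0137 rv [-0.0038 -0.0068 -0.0027]
t 5.5 pos [ 0.4573 -0.0544  0.2088] [167.61  -0.41 179.48] F [ 0.3 -0.7 -1.1] grip 0.0144 25.0
shift [-0.0029 -0.0022  0.1032] norm 0.1033 rv [-0.0038 -0.0068 -0.0027]
```

>>> play_rows([
  [[-0.002,-0.0022,0.015,-0.002,-0.003,-0.002,0.006],[0,0,0.03,0,0,0,0.006],[0,0,0.03,0,0,0,0.006],[0,0,0.015,0,0,0,0.006],[0,0,0.008,0,0,0,0.006],[0,0,0,0,0,0,0.006],[0,0,0,0,0,0,0.006]],
])

```text
time_s: 6.2
tool_pos: [0.4607, -0.035, 0.115]
tool_rot: [167.4, 0.0, 179.7]
force: [0.2, -0.1, 0.4]
grip_width: 0.0142
grasp_force: 25.0
```

Run:
```python
from h import *
P=[]
for i in range(4):
    o=get_obs(); P.append(o["tool_pos"]); F={c:read_camera(c)["frame"][:,:,::-1].copy() for c in C}
print(np.array(P).round(4))
go(*tcp_for(ins(.32,.03),.32))
Rt=R.from_euler("xyz",o["tool_rot"],degrees=True)
pl=box((-.064,-.007,HT-.085),(.064,.007,HT)); 
keep=[RC.apply(b)+CR for s in(-.053,.053) for b in(box((s-.009,-.022,.09),(s+.009,.011,.098)),)]
lip=RC.apply([[-.067,-.022,.009],[.067,-.022,.009]])+CR
out=[]
for c,(x0,y0,w,h),f in(("side",(232,180,60,70),8),("top",(250,190,55,70),5.5)):
    a=cv2.resize(F[c][y0:y0+h,x0:x0+w],None,fx=f,fy=f,interpolation=2)
    for hh,col in[(Rt.apply(pl)+o["tool_pos"],(0,255,0)),(keep[0],(0,255,255)),(keep[1],(0,255,255)),(lip,(255,0,255))]:
        p=((proj(c,hh)+.5-[x0,y0])*f); cv2.polylines(a,[cv2.convexHull(p.round().astype(np.int32))],True,col,1)
    out.append(a)
m=np.zeros((560,800,3),np.uint8); m[:560,:480]=out[0]; m[:385,490:490+out[1].shape[1]]=out[1]
cv2.imwrite("pics/i1.png",m)
```

```text
[[ 0.4607 -0.035   0.115 ]
 [ 0.4611 -0.0354  0.1154]
 [ 0.461  -0.0355  0.1153]
 [ 0.4607 -0.0355  0.115 ]]
t 6.6 pos [ 0.4605 -0.0354  0.1147] [1.6741e+02 1.0000e-02 1.7961e+02] F [-0.6  0.8 -1. ] grip 0.0141 25.0
shift [ 0.0009 -0.0006  0.0073] norm 0.0074 rv [-0.0002 -0.      0.0012]
```

View pics/i1.png

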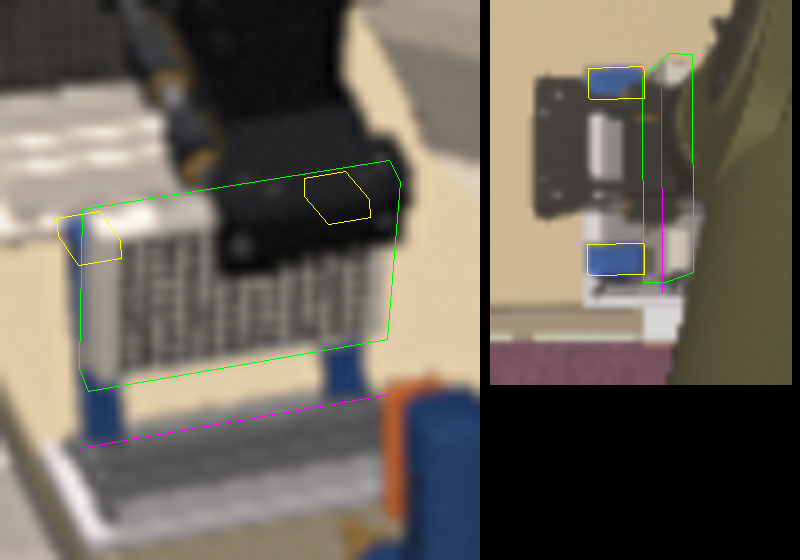

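The overlay matches in both views: the plate's lower edge runs (85,388) to (385,340), the keepers line up, and the plate is clear of them. I'll slide it down along its own plane.

>>> play_rows([
  [[0.0005,-0.0003,0.01,0,0,0,0.006],[0,0,0.01,0,0,0,0.006],[0,0,0.006,0,0,0,0.006],[0,0,0.003,0,0,0,0.006],[0,0,0,0,0,0,0.006]],
])

```text
time_s: 7.1
tool_pos: [0.4593, -0.0291, 0.0853]
tool_rot: [167.4, -0.1, 179.6]
force: [0.6, 0.4, -0.7]
grip_width: 0.014
grasp_force: 25.0
```

>>> play_rows([
  [[0,0,0.003,0,0,0,0.006],[0,0,0.001,0,0,0,0.006],[0,0,0,0,0,0,0.006]],
])

```text
time_s: 7.4
tool_pos: [0.4599, -0.0284, 0.0822]
tool_rot: [167.4, -0.0, 179.6]
force: [-1.2, -0.2, -0.4]
grip_width: 0.014
grasp_force: 25.0
```

Run:
```python
from h import *
go(*tcp_for(ins(.32),.32))
```

```text
t 7.4 pos [ 0.4599 -0.0284  0.0822] [ 1.6741e+02 -2.0000e-02  1.7962e+02] F [-1.2 -0.2 -0.4] grip 0.014 25.0
shift [ 0.0002 -0.0003  0.004 ] norm 0.004 rv [-0.0003 -0.0006  0.0013]
```

>>> play_rows([
  [[0,0,0.001,0,0,0,0.006],[0,0,0.001,0,0,0,0.006],[0,0,0.001,0,0,0,0.006],[0,0,0,0,0,0,0.006]],
])

```text
time_s: 7.8
tool_pos: [0.4597, -0.0277, 0.0791]
tool_rot: [167.4, -0.0, 179.6]
force: [-0.2, 0.2, -0.7]
grip_width: 0.0143
grasp_force: 25.0
```

>>> play_rows([
  [[0,0,0.001,0,0,0,0.006],[0,0,0.001,0,0,0,0.006],[0,0,0,0,0,0,0.006]],
])

```text
time_s: 8.1
tool_pos: [0.4598, -0.0277, 0.0787]
tool_rot: [167.4, -0.0, 179.6]
force: [-4.4, -1.6, 12.0]
grip_width: 0.0141
grasp_force: 25.0
```

Fz rose to 12 N, which is floor contact at the expected depth, so the TCP is about 52.8 mm above the lower edge. I'll compute the straightening rows as a rotation about the lower edge.

```bash
sed -i 's/^HT=.0513/HT=.0528/' h.py
python3 - <<'E'
from h import *
b0=ins(.32,floor=.0); print(b0)
p0,r0=tcp_for(b0,.32); go(p0,r0)
for k,th in enumerate([.26,.2,.14,.07,0]):
    y=b0[0]+(-.0075-b0[0])*(k+1)/5; z=.007*np.sin(th)+.001
    p,r=tcp_for((y,z),th); print(th,r0.inv().apply(p-p0).round(4),(r0.inv()*r).as_rotvec().round(3),p.round(4)); p0,r0=p,r
E
```

```text
[-0.00957285  0.00220197]
t 8.1 pos [ 0.4598 -0.0277  0.0787] [ 1.6736e+02 -3.0000e-02  1.7962e+02] F [-4.4 -1.6 12. ] grip 0.0141 25.0
shift [ 0.0002 -0.0005 -0.0001] norm 0.0006 rv [ 0.0006 -0.0009  0.0012]
0.26 [ 0.      0.0037 -0.0003] [0.06 0.   0.  ] [ 0.4597 -0.0246  0.0798]
0.2 [0.     0.0035 0.0006] [ 0.06 -0.   -0.  ] [ 0.4597 -0.0211  0.0798]
0.14 [0.     0.0035 0.0006] [0.06 0.   0.  ] [ 0.4597 -0.0176  0.0796]
0.07 [-0.      0.004   0.0007] [ 0.07 -0.    0.  ] [ 0.4598 -0.0135  0.079 ]
0 [0.     0.0041 0.0006] [ 0.07 -0.   -0.  ] [ 0.4598 -0.0095  0.0783]
```

>>> play_rows([
  [[0,0,-0.002,0,0,0,0.006],[0,0.0037,-0.0003,0.06,0,0,0.006],[0,0,0,0,0,0,0.006],[0,0.0035,0.0006,0.06,0,0,0.006],[0,0,0,0,0,0,0.006]],
])

```text
time_s: 8.6
tool_pos: [0.46, -0.0201, 0.0802]
tool_rot: [174.3, 0.0, 179.8]
force: [0.0, -1.5, -0.9]
grip_width: 0.0141
grasp_force: 25.0
```

>>> play_rows([
  [[0,0.0035,0.0006,0.06,0,0,0.006],[0,0,0,0,0,0,0.006],[0,0.002,0.0004,0.035,0,0,0.006],[0,0.002,0.0003,0.035,0,0,0.006],[0,0,0,0,0,0,0.006]],
])

```text
time_s: 9.1
tool_pos: [0.4596, -0.0135, 0.0792]
tool_rot: [-178.3, -0.1, 179.7]
force: [-0.2, -1.9, -0.4]
grip_width: 0.0143
grasp_force: 25.0
```

>>> play_rows([
  [[0,0.002,0.0003,0.035,0,0,0.006],[0,0,0,0,0,0,0.006],[0,0.002,0.0003,0.035,0,0,0.006],[0,0,0,0,0,0,0.006],[0,0,0,0,0,0,0.006]],
])

```text
time_s: 9.6
tool_pos: [0.4598, -0.0101, 0.0784]
tool_rot: [-174.3, -0.1, 179.6]
force: [0.2, -2.9, -1.9]
grip_width: 0.0143
grasp_force: 25.0
```

Run:
```python
from h import *
go(*tcp_for((-.0072,.0),0))
```

```text
t 9.6 pos [ 0.4598 -0.0101  0.0784] [-1.7432e+02 -6.0000e-02  1.7957e+02] F [ 0.2 -2.9 -1.9] grip 0.0143 25.0
shift [-0.      0.0009  0.0011] norm 0.0014 rv [ 0.0009 -0.0011  0.0007]
```

>>> play_rows([
  [[0,0.001,0.0008,0,0,0,0.006],[0,0,0,0,0,0,0.006],[0,0.001,0.0008,0.005,0,0,0.006],[0,0,0,0,0,0,0.006]],
])

```text
time_s: 10.0
tool_pos: [0.46, -0.0102, 0.0777]
tool_rot: [-173.9, -0.1, 179.5]
force: [-1.8, -8.5, 7.1]
grip_width: 0.0143
grasp_force: 25.0
```

Run:
```python
from h import *
for i in range(3):
    F={c:read_camera(c)["frame"][:,:,::-1].copy() for c in C}
go(*tcp_for((-.0072,.0),0)); print(get_obs()["wrist_torque"])
out=[]
pl=RC.apply(box((-.064,-.014,0),(.064,0,.085)))+CR
for c,(x0,y0,w,h),f in(("side",(232,190,60,60),9),("top",(250,190,46,60),5.5)):
    a=cv2.resize(F[c][y0:y0+h,x0:x0+w],None,fx=f,fy=f,interpolation=2)
    for q in pl: cv2.circle(a,tuple(int(v) for v in ((proj(c,q)[0]+.5-[x0,y0])*f)),2,(0,255,0),-1)
    out.append(a)
m=np.zeros((540,800,3),np.uint8); m[:,:540]=out[0]; m[:330,545:545+out[1].shape[1]]=out[1]
cv2.imwrite("pics/i2.png",m)
```

```text
t 10.3 pos [ 0.46   -0.0102  0.0777] [-1.7387e+02 -5.0000e-02  1.7950e+02] F [-2.6 -9.2  6.6] grip 0.0139 25.0
shift [0.0002 0.001  0.0004] norm 0.0011 rv [-0.007  -0.001  -0.0007]
[-1.64568508  0.39814238  0.11512105]
```

View pics/i2.png

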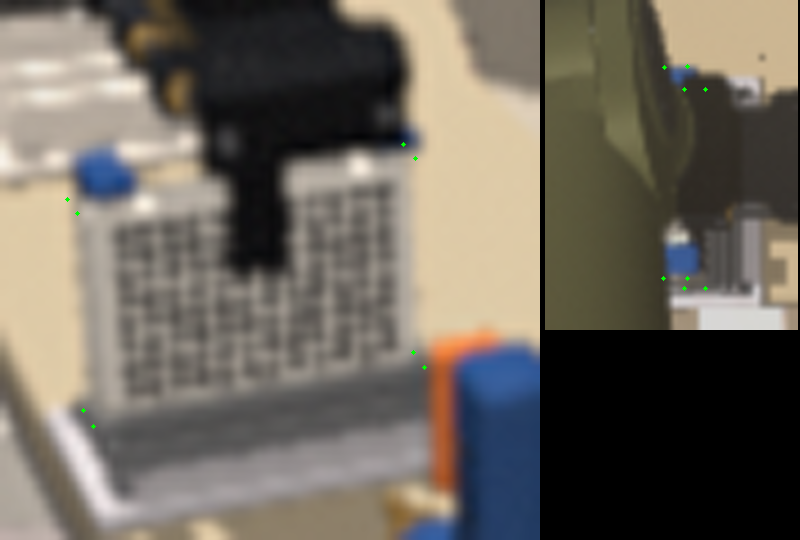

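The plate's top corners are under the blue keepers at (105,175) and (408,138). It stands on the floor and touches the posts (Fy -9 N, Fz 7 N). I'll relax, release and withdraw along the tool axis.

>>> play_rows([
  [[0,-0.0008,-0.0005,0,0,0,0.012],[0,0,0,0,0,0,0.018],[0,0,0,0,0,0,0.024],[0,0,0,0,0,0,0.03],[0,0,0,0,0,0,0.034],[0,0,0,0,0,0,0.034]],
])

```text
time_s: 10.9
tool_pos: [0.4599, -0.0074, 0.0774]
tool_rot: [-174.0, -0.0, 179.7]
force: [0.6, 0.7, 0.1]
grip_width: 0.0328
grasp_force: 0.0
```

>>> play_rows([
  [[0,0,-0.01,0,0,0,0.034],[0,0,-0.025,0,0,0,0.034],[0,0,-0.035,0,0,0,0.034],[0,0,-0.04,0,0,0,0.034],[0,0,-0.04,0,0,0,0.06],[0,-0.04,-0.02,-0.0505,0,0,0.087],[0,-0.045,0,-0.05,0,0,0.087],[0,-0.045,0,0,0,0,0.087],[0,-0.045,0,0,0,0,0.087],[0,-0.045,0,0,0,0,0.087],[0,0,0,0,0,0,0.087]],
])

```text
time_s: 12.0
tool_pos: [0.457, -0.2171, 0.2551]
tool_rot: [-179.5, 0.1, 179.0]
force: [0.1, -0.8, 0.9]
grip_width: 0.0815
grasp_force: 0.0
```

```bash
cat >> h.py <<'E'
GU=np.array([.4665,-.2685,0.]); GY=.03
def gtcp(y,z,x=0):
    r=R.from_euler("z",GY); return r.apply([x,y,z])+GU, r*R.from_euler("xyz",[180,0,180],degrees=True)
E
python3 - <<'E'
from h import *
go(*gtcp(.010,.26))
F={c:read_camera(c)["frame"][:,:,::-1].copy() for c in C}
out=[]
pl=RC.apply(box((-.064,-.014,0),(.064,0,.085)))+CR
gr=R.from_euler("z",GY); gb=[gr.apply(b)+GU for b in(box((-.015,-.018,.08),(.015,.016,.176)),box((-.012,.034,.109),(.012,.04,.165)))]
for c,(x0,y0,w,h),f in(("side",(232,190,70,75),7.8),("top",(250,190,46,60),5.5)):
    a=cv2.resize(F[c][y0:y0+h,x0:x0+w],None,fx=f,fy=f,interpolation=2)
    for q in pl: cv2.circle(a,tuple(int(v) for v in ((proj(c,q)[0]+.5-[x0,y0])*f)),2,(0,255,0),-1)
    for b in gb: cv2.polylines(a,[cv2.convexHull(((proj(c,b)+.5-[x0,y0])*f).round().astype(np.int32))],True,(0,255,255),1)
    out.append(a)
m=np.zeros((585,800,3),np.uint8); m[:out[0].shape[0],:546]=out[0][:585]; m[:330,547:547+out[1].shape[1]]=out[1]
cv2.imwrite("pics/i3.png",m)
E
```

```text
t 12.0 pos [ 0.457  -0.2171  0.2551] [-1.7954e+02  5.0000e-02  1.7901e+02] F [ 0.1 -0.8  0.9] grip 0.0815 0.0
shift [-0.0099 -0.0413 -0.0046] norm 0.0427 rv [-0.008   0.0008 -0.0472]
```

View pics/i3.png

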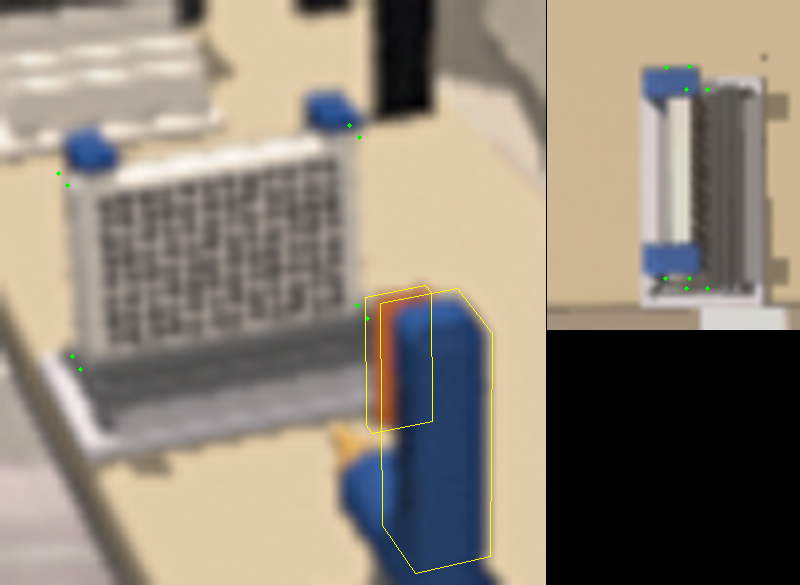

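The plate is home: flat under both keepers, with its wells towards the gun. The grip centre sits about 1 px right of the model, so I'll move the gun estimate in x by +2.5 mm. Next is the squeeze approach.

```bash
sed -i 's/^GU=.*/GU=np.array([.469,-.2685,0.]); GY=.04/' h.py
python3 - <<'E'
from h import *
go(*gtcp(.011,.121))
E
```

```text
t 12.1 pos [ 0.4585 -0.2106  0.2544] [-1.7976e+02  1.0000e-02  1.7947e+02] F [ 1.4  1.4 -0.3] grip 0.0849 0.0
shift [-0.0105 -0.0462  0.1336] norm 0.1417 rv [-0.0042  0.0001 -0.0493]
```

>>> play_rows([
  [[-0.004,-0.018,0,-0.002,0,-0.025,0.087],[-0.004,-0.018,0,-0.002,0,-0.024,0.087],[-0.0025,-0.0102,0,0,0,0,0.087],[0,0,0,0,0,0,0.087],[0,0,0,0,0,0,0.087]],
])

```text
time_s: 12.6
tool_pos: [0.47, -0.2545, 0.2538]
tool_rot: [180.0, -0.1, -177.5]
force: [-0.4, 0.5, -0.1]
grip_width: 0.0872
grasp_force: 0.0
```

Run:
```python
from h import *
go(*gtcp(.011,.121))
```

```text
t 12.6 pos [ 0.47   -0.2545  0.2538] [ 1.7999e+02 -6.0000e-02 -1.7753e+02] F [-0.4  0.5 -0.1] grip 0.0872 0.0
shift [ 0.0015 -0.0029  0.1328] norm 0.1328 rv [ 0.0002 -0.0011  0.0032]
```

>>> play_rows([
  [[0.0014,-0.0028,0.02,0,0,0,0.087],[0,0,0.03,0,0,0,0.087],[0,0,0.03,0,0,0,0.087],[0,0,0.02,0,0,0,0.087],[0,0,0.02,0,0,0,0.087],[0,0,0.012,0,0,0,0.087],[0,0,0,0,0,0,0.075],[0,0,0,0,0,0,0.068],[0,0,0,0,0,0,0.066],[0,0,0,0,0,0,0.064]],
], force=8)

```text
time_s: 13.6
tool_pos: [0.4692, -0.2591, 0.123]
tool_rot: [-179.9, 0.1, -177.6]
force: [0.1, -0.1, 0.3]
grip_width: 0.0665
grasp_force: 0.0
```

Run:
```python
from h import *
F={c:read_camera(c)["frame"][:,:,::-1].copy() for c in C}
go(*gtcp(.011,.121))
m=np.hstack([cv2.resize(F["side"][195:275,250:330],None,fx=5,fy=5,interpolation=2),cv2.resize(F["top"][180:260,310:390],None,fx=5,fy=5,interpolation=2)])
cv2.imwrite("pics/t2.png",m)
```

```text
t 13.7 pos [ 0.4689 -0.259   0.1226] [-1.7995e+02  4.0000e-02 -1.7757e+02] F [ 0.3  0.2 -0.2] grip 0.0651 0.0
shift [0.0003 0.0015 0.0016] norm 0.0023 rv [-0.0009  0.0007  0.0023]
```

View pics/t2.png

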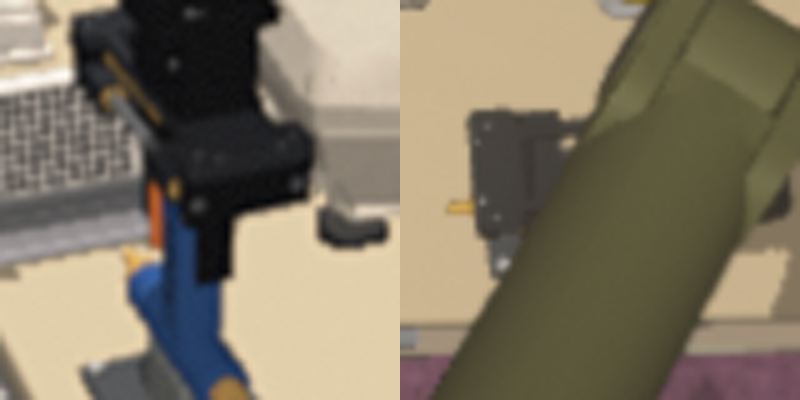

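Side view: the rear finger is behind the grip, about 3 mm too far in +x. I'll shift it and close gently until it makes contact.

>>> play_rows([
  [[0.003,0.001,0.001,0,0,0,0.064],[0,0,0,0,0,0,0.063],[0,0,0,0,0,0,0.062],[0,0,0,0,0,0,0.061],[0,0,0,0,0,0,0.06],[0,0,0,0,0,0,0.059],[0,0,0,0,0,0,0.059],[0,0,0,0,0,0,0.059]],
], force=6)

```text
time_s: 14.5
tool_pos: [0.4655, -0.2576, 0.1209]
tool_rot: [-180.0, -0.0, -177.6]
force: [-0.8, 1.9, 0.5]
grip_width: 0.059
grasp_force: 0.6
```

>>> play_rows([
  [[0,0,0,0,0,0,0.058],[0,0,0,0,0,0,0.057],[0,0,0,0,0,0,0.057],[0,0,0,0,0,0,0.057]],
])

```text
time_s: 14.9
tool_pos: [0.4655, -0.2579, 0.1209]
tool_rot: [-180.0, -0.0, -177.6]
force: [0.3, 0.5, 1.1]
grip_width: 0.0569
grasp_force: 0.7
```

>>> play_rows([
  [[0,-0.0005,0,0,0,0,0.056],[0,-0.0005,0,0,0,0,0.055],[0,-0.0005,0,0,0,0,0.054],[0,-0.0005,0,0,0,0,0.053],[0,0,0,0,0,0,0.053],[0,0,0,0,0,0,0.053]],
])

```text
time_s: 15.5
tool_pos: [0.4655, -0.2599, 0.1209]
tool_rot: [-180.0, -0.0, -177.6]
force: [-0.5, 2.0, -0.2]
grip_width: 0.0527
grasp_force: 0.8
```

>>> play_rows([
  [[0,-0.0005,0,0,0,0,0.052],[0,-0.0005,0,0,0,0,0.051],[0,0,0,0,0,0,0.051],[0,0,0,0,0,0,0.051]],
])

```text
time_s: 15.9
tool_pos: [0.4656, -0.261, 0.1209]
tool_rot: [-180.0, -0.0, -177.6]
force: [0.1, 1.6, 0.5]
grip_width: 0.0511
grasp_force: 0.9
```

>>> play_rows([
  [[0,0,0,0,0,0,0.05],[0,0,0,0,0,0,0.049],[0,0,0,0,0,0,0.049],[0,0,0,0,0,0,0.049]],
])

```text
time_s: 16.3
tool_pos: [0.4656, -0.2615, 0.121]
tool_rot: [-179.9, -0.0, -177.6]
force: [0.6, -0.3, -1.3]
grip_width: 0.049
grasp_force: 2.1
```

>>> play_rows([
  [[0,0,0,0,0,0,0.048],[0,0,0,0,0,0,0.047],[0,0,0,0,0,0,0.047],[0,0,0,0,0,0,0.047]],
])

```text
time_s: 16.7
tool_pos: [0.4656, -0.2623, 0.121]
tool_rot: [-179.8, 0.0, -177.6]
force: [3.2, -4.6, -4.3]
grip_width: 0.0475
grasp_force: 6.0
```

>>> play_rows([
  [[0,-0.0007,0,0,0,0,0.046],[0,0,0,0,0,0,0.045],[0,0,0,0,0,0,0.045]],
], force=6)

```text
time_s: 17.0
tool_pos: [0.4656, -0.2623, 0.121]
tool_rot: [-179.9, -0.0, -177.6]
force: [2.2, -4.6, -3.1]
grip_width: 0.0475
grasp_force: 6.0
```

>>> play_rows([
  [[0,-0.001,0,0,0,0,0.045],[0,-0.001,0,0,0,0,0.045],[0,0,0,0,0,0,0.045]],
])

```text
time_s: 17.3
tool_pos: [0.4656, -0.2623, 0.121]
tool_rot: [179.9, -0.1, -177.5]
force: [-0.0, 3.3, 1.3]
grip_width: 0.0475
grasp_force: 6.0
```

The width is steady at 47.5 mm under clamping, which is the pressure point. I'll balance the side force and hold 9 N for over a second.

>>> play_rows([
  [[0,0.0008,0,0,0,0,0.044],[0,0,0,0,0,0,0.044],[0,0,0,0,0,0,0.044],[0,0,0,0,0,0,0.044]],
], force=9)

```text
time_s: 17.7
tool_pos: [0.4656, -0.2623, 0.1209]
tool_rot: [180.0, -0.0, -177.6]
force: [-0.2, 2.4, 2.2]
grip_width: 0.0475
grasp_force: 9.0
```

>>> play_rows([
  [[0,0,0,0,0,0,0.044],[0,0,0,0,0,0,0.044],[0,0,0,0,0,0,0.044],[0,0,0,0,0,0,0.044],[0,0,0,0,0,0,0.044],[0,0,0,0,0,0,0.044],[0,0,0,0,0,0,0.044],[0,0,0,0,0,0,0.044],[0,0,0,0,0,0,0.044],[0,0,0,0,0,0,0.044],[0,0,0,0,0,0,0.044],[0,0,0,0,0,0,0.044]],
])

```text
time_s: 18.9
tool_pos: [0.4657, -0.2623, 0.121]
tool_rot: [180.0, -0.0, -177.6]
force: [-1.0, 4.7, 2.9]
grip_width: 0.0473
grasp_force: 9.0
```

>>> play_rows([
  [[0,-0.001,0,0,0,0,0.038],[0,-0.001,0,0,0,0,0.036],[0,-0.001,0,0,0,0,0.036],[0,0,0,0,0,0,0.036],[0,0,0,0,0,0,0.036]],
], force=26)

```text
time_s: 19.4
tool_pos: [0.4658, -0.2659, 0.1209]
tool_rot: [-180.0, -0.0, -177.6]
force: [0.2, 2.2, 0.5]
grip_width: 0.0401
grasp_force: 26.0
```

>>> play_rows([
  [[0,0,0,0,0,0,0.036],[0,0,0,0,0,0,0.036],[0,0,0,0,0,0,0.036],[0,0,0,0,0,0,0.036],[0,0,0,0,0,0,0.036],[0,0,0,0,0,0,0.036],[0,0,0,0,0,0,0.036],[0,0,0,0,0,0,0.036],[0,0,0,0,0,0,0.036],[0,0,0,0,0,0,0.036],[0,0,0,0,0,0,0.036],[0,0,0,0,0,0,0.036]],
])

```text
time_s: 20.6
tool_pos: [0.4658, -0.2659, 0.1209]
tool_rot: [-180.0, -0.0, -177.6]
force: [1.5, 1.0, 0.7]
grip_width: 0.0403
grasp_force: 26.0
```

Full stage: the width fell 7.2 mm and held at 26 N for over a second. Next I'll release, centre the tool and rise.

>>> play_rows([
  [[0,0.001,0,0,0,0,0.045],[0,0.002,0,0,0,0,0.055],[0,0.002,0,0,0,0,0.065],[0,0.002,0,0,0,0,0.08],[0,0,0,0,0,0,0.087],[0,0,0,0,0,0,0.087],[0,0,0,0,0,0,0.087]],
])

```text
time_s: 21.3
tool_pos: [0.4654, -0.2596, 0.121]
tool_rot: [-179.9, -0.0, -177.6]
force: [-0.1, -0.7, -0.4]
grip_width: 0.083
grasp_force: 0.0
```

>>> play_rows([
  [[0,0,-0.015,0,0,0,0.087],[0,0,-0.03,0,0,0,0.087],[0,0,-0.035,0,0,0,0.087],[0,0,-0.035,0,0,0,0.087],[0,0,-0.035,0,0,0,0.087],[0,-0.04,0,0,0,0,0.087],[0.01,-0.045,0,0,0,0,0.087],[0.01,-0.045,0,0,0,0,0.087],[0,0,0,0,0,0,0.087]],
])

```text
time_s: 22.2
tool_pos: [0.4466, -0.3971, 0.2724]
tool_rot: [-179.6, -0.2, -178.2]
force: [-0.9, -0.4, 0.4]
grip_width: 0.0871
grasp_force: 0.0
```

Run:
```python
from h import *
F={c:read_camera(c)["frame"][:,:,::-1].copy() for c in C}; print(get_obs()["force"],get_obs()["time_s"])
m=np.hstack([cv2.resize(F["side"][160:280,220:320],None,fx=4.2,fy=4.2,interpolation=2),cv2.resize(F["top"][170:290,170:275+0],None,fx=3.5,fy=4.2,interpolation=2)])
cv2.imwrite("pics/f.png",m)
```

```text
[0.61269946 0.84394839 0.42033485] 22.3
```

View pics/f.png

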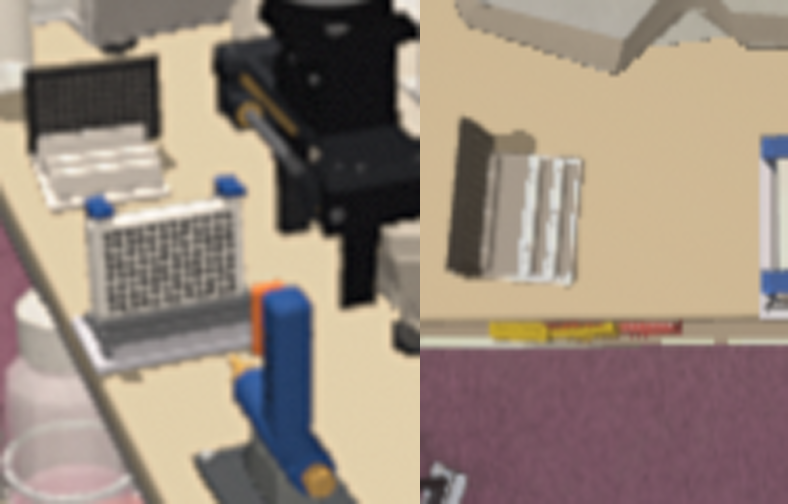

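The white plate is home under both keepers at (98,207) and (230,187), the trigger is back out at (265,320), the black plate has not moved, and the arm is clear. Handing in.

```bash
python3 -c "
from cell import sign_off
print(sign_off())"
```

```text
the job is handed in; nothing more can be done
None
```

The white plate stands home in the grey slot under both keepers. The trigger was held at its pressure point (9 N) and then at full stage (26 N), each for over a second, and released. The black plate was not moved, and the job was handed in at about 22 s.

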